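# Raise the caddy's carrying handle and put the caddy away

## Robot

A 6-joint arm with a two-finger parallel gripper is mounted at the origin on a cart in front of the work surface, level with it; the furniture and walls round the work are solid. World frame = base frame: x ahead of the robot, y to its left, z up, the work surface at z = 0. Lengths are in mm, angles in rad, forces in N, time in s.
With the tool pointing down it reaches from about 300 to 750 mm from the base axis. Payload 8.5 kg.
Tool frame: the origin (TCP) lies midway between the tips of the shut fingers; the grasp point (between the pads) lies 19 mm behind it; z points along the fingers, y is the line along which they close (so a half turn about z gives the same grasp; the last joint's range is limited). The gripper opens to 88 mm and grips with 3 to 60 N. Pads are 18 mm wide; open, the fingers measure 123 mm over their backs; the gripper's body (75 mm by 187 mm) begins 45 mm behind the grasp point.
Start: joints at [-1.518, 0.381, 1.297, -0, 1.464, -0.215], TCP at [145.531, -530.378, 238.748] pointing down, gripper open.
Joint ranges: [-3.11, 3.11], [-0.89, 2.33], [0.22, 2.48], [-1.42, 4.56], [0.17, 2.85], [-2.88, 2.88]. Speed limits (rad/s): [2.39, 2.39, 3.14, 3.14, 3.14, 3.14].

## Interface

Orientations are given as a 3x3 rotation matrix whose columns are the frame's x, y, z axes.
In Python, from station import env, imaging, models gives the robot as it stands.
- The arm moves only by the tool jog_arm, never from a script. Its argument "targets" is text: rows parted by semicolons, each of 7 numbers parted by spaces: the turn, a rotation vector about the tool's x, y, z in degrees, then the shift along the tool's x, y, z in mm, then the closure, from 0 (fully open) to 1 (shut). In form: ax ay az dx dy dz claw; .... A call has 1 to 10 rows; each row shifts and turns the commanded pose from where the row before left it, along the tool's axes as they then stand; what a row does not reach is not made up. A row lasts 1/8 s, in which the tool goes at most 62.5 mm and 10.7 degrees, less where a joint would pass 70% of its speed; a pose out of reach is approached as far as the arm can. A call with a gripper value outside its range is refused whole. The fingers move at their own pace and stop on an object; "squeeze" is the grip in N (left out, the last holds). Time passes only in rows, so rows that do not move let the fingers close. It gives the time, the measured TCP pose, the force, the opening and the grip force at its end, in the units of the state.
- env.read_state(): the state, without advancing time (a new reading comes with each control period).
- imaging.capture(name): name is "scene" or "side" or "wrist"; returns a dict with "image" (384x512x3 uint8, red, green, blue), "z_map" (384x512 float32, mm along the optical axis (not along the pixel's ray), 0 where there is no reading), "K" (3x3 intrinsics, pixels), "R" (3x3) and "t" (3): a world point X has camera coordinates R X + t. Camera axes: x right, y down, z forward; pixel columns grow to the right and rows downward; lengths in mm; the calibration is good to about 2 mm. A picture is of the moment at which its call begins.
- env.sign_off(): hands the job in; it is judged then, once.
Trained networks look in a picture, given as the dict that the camera call returned (one of the last four; its "shot" number tells which), for a name from the list of things; names that differ only in an ending like _2 or _b are one class to them, and where a whole thing is asked for, a point or a joint stands for the part that bears it (a point fixed in the world has none). Each returns a list of dicts, best first, with "confidence" (0 to 1); they miss things now and then, are a little off and sometimes report something else, mostly with a low value. They report only what shows in the picture. A call takes as long as a camera call.
- models.find_in(label, picture): "at" ([x, y, z] in mm, in the coordinates of the camera as it stood for that picture, good to about 4 mm: the middle of the surface that is visible of it).
The state is a dict: "clock": time; "joints": joint angles; "joint_vel": joint speeds; "effort": joint torques, N m; "ee_pos": TCP position; "tcp_rot": TCP orientation; "force": force on the tool from outside, world axes, zero at the start; "moment": the same for the moment, N m; "opening": opening from 0.0 (shut) to 1.0 (fully open); "grasp_force": force on a finger pad.
Only numpy, scipy, OpenCV 4.12 (cv2) and the standard library are available. Lean on these libraries where they do the work, as an engineer would, in place of code of your own. Each camera call takes 0.05 s, during which the arm holds its last target. There are 200 camera calls.

## Task

The green thread caddy stands with its folded carrying handle right up against the wooden keepsake box, where there is no room to work the handle. Take the caddy by its body, lift it at least 10 cm away and put it down on clear desk; let go, then swing its handle up until it clicks home and stays up by itself when you take your hand away; then carry the caddy by the raised handle's wooden grip and set it down inside the open plywood cubby, handle still up. Do not force the handle past its stop so that the caddy tips up, keep the three spools in it, and do not push the matchbox, the tealight or the roll of tape about.

Things in the scene. Friction and masses are not known exactly. Their poses are not given: they have to be found in the camera images.
- caddy: sage-green metal tub, 66 (x) x 130 (y) x 50 mm high, walls 4 mm, 0.7 kg; origin: centre of underside, z up. Grip it across its 66 mm at mid-length. The folded handle sticks out level beyond the -x long wall, 36 mm gap between wall and grip; 150 mm long in y over the handle wires. Weighted floor: centre of mass 15 mm to -x of the middle; carried by the handle it hangs tilted up to 0.2 rad
- caddy_pivot (a point): point on the handle's pivot line, in the middle of the caddy, 36 mm above its underside; fixed to the caddy, axes as the caddy's
- caddy_front (a point): middle of the caddy's lower edge on its -x (handle) side, 33 mm from the middle
- caddy_rear (a point): middle of the opposite (+x) lower edge
- caddy_grip: dark turned-wood roller on the handle's cross wire, 18 mm thick, 88 mm long along the caddy's y; origin at its centre, 78 mm from the pivot line. It spins freely on the wire, so a firm pinch need not turn with the handle. Once the handle is seated, pulling the grip back with about 4 N (as when the caddy, hanging tilted, levels on landing while the grip is held still) unlocks it again
- caddy_handle (a joint): handle angle: 0 folded level to the caddy's -x, pi/2 straight up. A light spring folds it. Going up, a catch resists with 1 to 3 N at the grip over 0.2 rad, then gives (press the grip towards the pivot, 10 N, to steady the caddy); a firm stop follows at once. The seat varies, 1.32 to 1.66 rad, and must be felt: short of it the handle folds back; forced past it the caddy tips
- box: closed walnut keepsake box, fixed, 98 mm (its x) x 127 mm (its y) x 49 mm; origin at the centre of its underside; the caddy's folded handle is about 6 mm off its -x face
- cubby: open-topped light plywood cubby, fixed, 106 (x) x 192 (y) x 60 mm high, walls and floor 6 mm, inside 94 x 180 mm; origin: centre of its underside. The caddy fits in with its length along the cubby's y, either way round, only with the handle up; no room for fingers beside the caddy's body
- spool_sage: thread spool (sage), 28 mm wide, 36 mm high, loose in its own compartment in the -x half of the caddy; origin at the centre of its underside
- spool_cream: thread spool (cream), 28 mm wide, 36 mm high, loose in its own compartment in the -x half of the caddy; origin at the centre of its underside
- spool_rust: thread spool (rust), 28 mm wide, 36 mm high, loose in its own compartment in the -x half of the caddy; origin at the centre of its underside
- matchbox: matchbox lying on the desk, 44x72x17 mm, loose; leave alone
- tealight: tealight in a metal cup, 39 mm wide, 19 mm high, loose; leave alone
- tape: roll of tan paper tape lying flat, 43 mm wide, 15 mm high, loose; leave alone

How it is judged (in metres and radians):
On the way, in this order (a step that is already met when the one before it is completed fails the run):
1. the caddy is lifted clear of the desk in the hand, handle still folded (height (world z) of caddy above 0.012 m and value of joint caddy_handle below 0.4 rad and contact force between the fingers and caddy above 0.5 N), for 0.1 s.
2. the caddy stands upright on the desk at least 8 cm from where it was, handle folded, let go (height (world z) of caddy below 0.004 m and angle between caddy's own z axis and vertical below 0.08 rad and value of joint caddy_handle below 0.4 rad and distance of caddy from where it was at the start of the episode above 0.08 m and contact force between the fingers and caddy below 0.05 N and linear speed of caddy below 0.02 m/s), for 0.2 s.
3. the handle stays up by itself, untouched, the caddy standing on the desk (value of joint caddy_handle between 1.2 and 1.8 rad and velocity of joint caddy_handle between -0.1 and 0.1 rad/s and contact force between the fingers and caddy below 0.05 N and height (world z) of caddy below 0.004 m and angle between caddy's own z axis and vertical below 0.08 rad), for 0.3 s.
4. the caddy is carried by the grip of the raised handle (height (world z) of caddy above 0.03 m and value of joint caddy_handle above 1.05 rad and contact force between the fingers and caddy_grip above 1 N), for 0.2 s.
At the end, for the whole second after the job is handed in: The caddy stands level (within 0.06 rad) on the cubby's floor, within its walls, let go and at rest, its handle still locked up (1.2 to 1.8 rad), the three spools still in it (z of caddy in the frame of cubby below 0.011 m and x of caddy in the frame of cubby between -0.022 and 0.022 m and y of caddy in the frame of cubby between -0.03 and 0.03 m and angle between caddy's own z axis and vertical below 0.06 rad and value of joint caddy_handle between 1.2 and 1.8 rad and linear speed of caddy below 0.02 m/s and contact force between the fingers and caddy below 0.05 N and distance between each of spool_sage, spool_cream, spool_rust and caddy below 0.065 m); the robot touches nothing.
It fails at once if the caddy is tipped by more than 0.4 rad (angle between caddy's own z axis and vertical above 0.4 rad).
It fails at once if the raised handle is forced on so that the caddy tips up by more than about 0.08 rad (its handle-side lower edge rises over 5 mm while the other lower edge still stands on the desk) (height (world z) of caddy_front above 0.005 m and height (world z) of caddy_rear below 0.003 m and value of joint caddy_handle above 0.5 rad and horizontal distance between caddy and cubby above 0.1 m).
It fails at once if the matchbox, tealight or tape roll is pushed more than 3 cm (distance of any of matchbox, tealight, tape from where it was at the start of the episode above 0.03 m).
It also fails if it takes over 72 s, if anything falls off the work surface, if the arm or the gripper's body presses on something with over 40 N, if the wrist force passes 120 N, or if a joint passes its speed limit or range.

## Working session

There is one attempt and no reset: what is moved stays moved. The work goes in short steps, Python scripts to look and compute and a tool call to move; the robot and the scene stay as the last step left them, time stands still between calls to the robot, and variables do not carry over. Pictures are saved under pics/ and viewed, at most 10 in all, crops included, and the job is handed in when it is done.

Besides the shell and the picture viewer there is one more tool, called in YAML: its name, and indented under it one key for each argument. jog_arm: Moves the arm, as the interface text tells. Its arguments: {"type":"object","properties":{"targets":{"type":"string"},"squeeze":{"type":"number"}},"required":["targets"]}

```bash
ls; mkdir -p pics
cat > h.py <<'E'
import numpy as np, cv2
from station import env, imaging, models
def cloud(c):
    z=c["z_map"];K=c["K"];v,u=np.indices(z.shape)
    P=np.stack([(u-K[0,2])/K[0,0]*z,(v-K[1,2])/K[1,1]*z,z],-1)
    return (P-c["t"])@c["R"]
def w(c,p): return (np.array(p)-c["t"])@c["R"]
def save(c,n): cv2.imwrite("pics/"+n+".png",c["image"][...,::-1])
E
python3 - <<'E'
from h import *
for n in ["scene","side"]:
    c=imaging.capture(n);save(c,n+"0")
    np.savez(n+"0.npz",**{k:c[k] for k in["image","z_map","K","R","t"]})
    print(n,"cam at",(-c["R"].T@c["t"]).round())
    for l in ["caddy","caddy_grip","box","cubby","spool_sage","spool_cream","spool_rust","matchbox","tealight","tape"]:
        for d in models.find_in(l,c)[:1]: print(l,w(c,d["at"]).round(),round(d["confidence"],2))
s=env.read_state();print(s)
E
```

```text
pics
scene cam at [ 89. 508. 882.]
caddy_grip [ 569. -227.   40.] 0.68
box [ 629. -217.   49.] 0.81
cubby [545. 314.  14.] 0.87
spool_sage [ 511. -272.   39.] 0.56
matchbox [649.   1.  14.] 0.66
tealight [598. 112.  11.] 0.74
tape [421. 133.  18.] 0.52
side cam at [ 278. -763.  449.]
caddy [ 497. -258.   41.] 0.85
caddy_grip [ 571. -241.   42.] 0.82
box [ 623. -272.   49.] 0.66
cubby [533. 231.  30.] 0.72
spool_sage [ 625. -270.   54.] 0.72
spool_cream [ 503. -196.   43.] 0.46
spool_rust [ 509. -240.   44.] 0.48
matchbox [644. -20.  18.] 0.94
tealight [599. 109.  15.] 0.71
tape [419. 123.  12.] 0.67
{'clock': 1.1, 'joints': array([-1.51830044e+00,  3.80587750e-01,  1.29739729e+00, -1.57565314e-05,
        1.46361374e+00, -2.15266285e-01]), 'joint_vel': array([0.00022071, 0.00036189, 0.00062868, 0.00030195, 0.00083956,
       0.00014572]), 'effort': array([ 2.71597499e-03, -4.37796736e+01, -2.24737948e+01,  7.15830247e-02,
        3.13247787e-02, -6.08816123e-06]), 'ee_pos': array([ 145.52627817, -530.37497182,  238.75589742]), 'tcp_rot': array([[ 9.64364935e-01,  2.64575646e-01, -1.59661253e-05],
       [ 2.64575646e-01, -9.64364935e-01,  5.29844521e-06],
       [-1.39953319e-05, -9.33388270e-06, -1.00000000e+00]]), 'force': array([-0.00044313, -0.11393897,  0.41004078]), 'moment': array([ 0.0320854 , -0.02758294,  0.01133884]), 'grasp_force': 0.0, 'opening': 0.9958384489440694}
```

Run:
```python
from h import *
# top-down ortho maps (1px=1mm): x 350..750 up, y -350..450 left ; plus oriented rects of parts
img=np.zeros((420,800,3),np.uint8);H=np.full((420,800),-1e9)
for n in ["scene0","side0"]:
    c=dict(np.load(n+".npz"));P=cloud(c).reshape(-1,3);I=c["image"].reshape(-1,3);ok=c["z_map"].ravel()>0
    P,I=P[ok],I[ok]
    r=(760-P[:,0]).astype(int);q=(430-P[:,1]).astype(int)
    m=(r>=0)&(r<420)&(q>=0)&(q<800)&(P[:,2]<120)
    o=np.argsort(P[m,2])
    for a,b,z,col in zip(r[m][o],q[m][o],P[m,2][o],I[m][o]):
        if z>H[a,b]-1: H[a,b]=z;img[a:a+2,b:b+2]=col[::-1]
cv2.imwrite("pics/top.png",img);np.save("H.npy",H)
```

```text
(no output)
```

View pics/top.png

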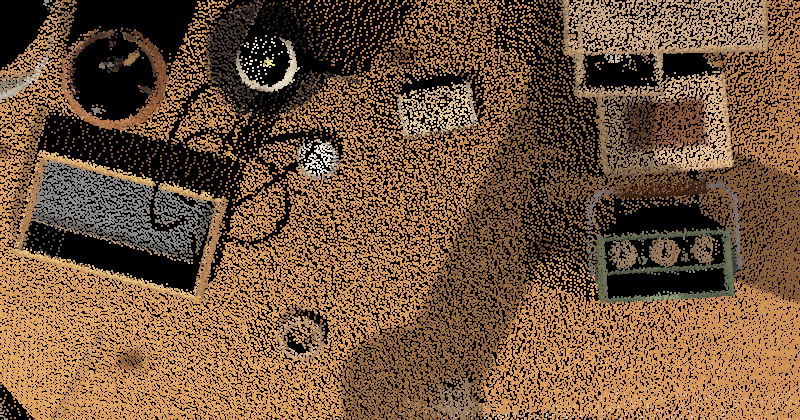

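View pics/side0.png

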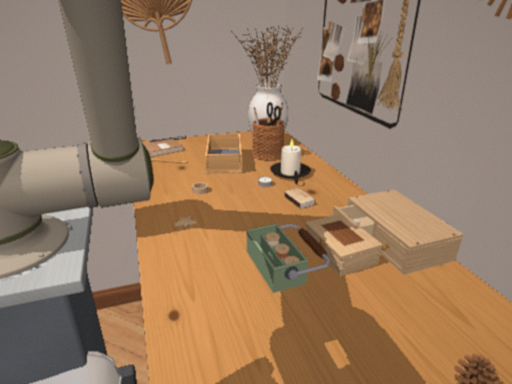

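Run:
```python
from h import *
def rect(n,P,m):
    q=P[m][:,:2].astype(np.float32);r=cv2.minAreaRect(q);print(n,len(q),np.round(r[0],1),np.round(r[1],1),round(r[2],1), "long axis",[ (b:=cv2.boxPoints(r)).round(0).tolist()])
for n in ["scene0","side0"]:
    c=dict(np.load(n+".npz"));P=cloud(c).reshape(-1,3);hsv=cv2.cvtColor(c["image"],cv2.COLOR_RGB2HSV).reshape(-1,3)
    def reg(x0,x1,y0,y1,z0,z1): return (P[:,0]>x0)&(P[:,0]<x1)&(P[:,1]>y0)&(P[:,1]<y1)&(P[:,2]>z0)&(P[:,2]<z1)
    print(n)
    g=(hsv[:,0]>40)&(hsv[:,0]<95)&(hsv[:,1]>50)
    m=reg(440,545,-330,-150,46,56)&g
    rect("caddy",P,m)
    m=reg(545,583,-320,-150,28,60)
    print("grip med",np.median(P[m],0).round(1),m.sum(), np.percentile(P[m],[2,98],axis=0).round())
    rect("box",P,reg(583,690,-320,-150,44,56))
    rect("cubby",P,reg(420,640,170,450,54,66))
    for k,b in {"match":(600,690,-70,50,10,25),"teal":(560,630,70,150,10,28),"tape":(380,460,80,170,9,22)}.items(): rect(k,P,reg(*b))
```

```text
scene0
caddy 36 [ 466.2 -228.2] [116.7  19. ] 83.4 long axis [[[450.0, -285.0], [469.0, -287.0], [482.0, -171.0], [463.0, -169.0]]]
grip med [ 569.4 -223.6   39.6] 248 [[ 547. -302.   33.]
 [ 581. -157.   46.]]
box 1127 [ 639.8 -225.2] [104.9 145.5] 4.2 long axis [[[582.0, -156.0], [593.0, -302.0], [697.0, -294.0], [687.0, -149.0]]]
cubby 980 [560.4 305.4] [191.9 160.5] 75.5 long axis [[[459.0, 233.0], [614.0, 192.0], [662.0, 378.0], [507.0, 418.0]]]
match 417 [650.6  -5.5] [46.6 73.3] 9.9 long axis [[[621.0, 27.0], [634.0, -46.0], [680.0, -38.0], [667.0, 35.0]]]
teal 138 [602.  113.9] [35.6 39.7] 45.9 long axis [[[575.0, 115.0], [604.0, 87.0], [629.0, 113.0], [600.0, 140.0]]]
tape 169 [422.4 131.1] [39.6 42.8] 42.5 long axis [[[393.0, 134.0], [422.0, 102.0], [451.0, 129.0], [423.0, 160.0]]]
side0
caddy 374 [ 493.6 -236.8] [ 64.6 130.3] 3.5 long axis [[[457.0, -174.0], [465.0, -304.0], [530.0, -300.0], [522.0, -170.0]]]
grip med [ 567.9 -244.1   39.6] 437 [[ 549. -306.   33.]
 [ 579. -161.   45.]]
box 1868 [ 640.8 -225.6] [107.3 146.8] 4.6 long axis [[[581.0, -157.0], [593.0, -303.0], [700.0, -294.0], [688.0, -148.0]]]
cubby 255 [559.8 303.1] [197.2 158.8] 75.4 long axis [[[458.0, 228.0], [612.0, 188.0], [661.0, 379.0], [508.0, 419.0]]]
match 309 [649.1  -6.2] [46. 76.] 10.0 long axis [[[620.0, 27.0], [633.0, -48.0], [678.0, -40.0], [665.0, 35.0]]]
teal 92 [600.5 113.3] [41.6 36.2] 71.2 long axis [[[577.0, 99.0], [611.0, 88.0], [624.0, 127.0], [590.0, 139.0]]]
tape 97 [421.7 127.8] [43.4 39.8] 79.1 long axis [[[398.0, 110.0], [437.0, 103.0], [445.0, 145.0], [406.0, 153.0]]]
```

jog_arm:
  targets: "0 0 -9.8 0 0 0 0.09;0 0 -9.8 0 0 0 0.09;0 0 -9.8 0 0 0 0.09;0 0 -9.8 0 0 0 0.09;0 0 -9.8 0 0 0 0.09;0 0 -9.8 0 0 0 0.09;0 0 -9.7 0 0 0 0.09;0 0 -9.7 0 0 0 0.09"
  squeeze: 30

```text
clock: 2.1
ee_pos: [145.5, -530.4, 238.7]
tcp_rot: [[-0.067, 0.998, -0.0], [0.998, 0.067, 0.0], [0.0, -0.0, -1.0]]
force: [-0.0, -0.2, 1.0]
opening: 0.914
grasp_force: 0.0
```

jog_arm:
  targets: "0 0 0 27.2 36.5 -4 0.09;0 0 0 27.2 36.5 -4 0.09;0 0 0 27.2 36.5 -4 0.09;0 0 0 27.2 36.5 -4 0.09;0 0 0 27.2 36.5 -4 0.09;0 0 0 27.2 36.5 0 0.09;0 0 0 27.2 36.5 0 0.09;0 0 0 27.2 36.5 0 0.09;0 0 0 27.2 36.5 0 0.09;0 0 0 27.2 36.5 0 0.09"

```text
clock: 3.35
ee_pos: [494.1, -235.2, 258.8]
tcp_rot: [[-0.062, 0.998, 0.0], [0.998, 0.062, -0.0], [-0.0, 0.0, -1.0]]
force: [-0.2, 0.5, -0.3]
opening: 0.912
grasp_force: 0.0
```

```bash
cat >> h.py <<'E'
def to(x,y,z,yaw):  # needed turn (deg about tool z, first) and shift in tool axes after it; tool pointing down, yaw of tool y in deg
    s=env.read_state();R=s["tcp_rot"];y0=np.degrees(np.arctan2(R[1,1],R[0,1]))
    a=np.radians(yaw);T=np.array([[-np.sin(a),np.cos(a),0],[np.cos(a),np.sin(a),0],[0,0,-1]]).T
    d=T.T@(np.array([x,y,z])-s["ee_pos"])
    print("t",round(s["clock"],2),"turn",round(-(yaw-y0),1),"shift",d.round(1))
def caddy(c,lo=46,hi=56,box=None):
    P=cloud(c);hsv=cv2.cvtColor(c["image"],cv2.COLOR_RGB2HSV)
    m=(hsv[...,0]>40)&(hsv[...,0]<95)&(hsv[...,1]>50)&(P[...,2]>lo)&(P[...,2]<hi)&(c["z_map"]>0)
    if box: m&=(P[...,0]>box[0])&(P[...,0]<box[1])&(P[...,1]>box[2])&(P[...,1]<box[3])
    r=cv2.minAreaRect(P[m][:,:2].astype(np.float32));print(m.sum(),np.round(r[0],1),np.round(r[1],1),round(r[2],1),np.median(P[m][:,2]).round(1));return r
E
python3 - <<'E'
from h import *
c=imaging.capture("wrist");save(c,"w1");print(-c["R"].T@c["t"])
caddy(c,44,58,(430,560,-330,-140))
P=cloud(c)
m=(P[...,0]>548)&(P[...,0]<581)&(P[...,2]>25)&(P[...,2]<60)&(P[...,1]>-275)&(P[...,1]<-190)
print(np.percentile(P[m],[2,50,98],axis=0).round(1))
to(493.6,-236.8,20,3.5)
E
```

```text
[ 488.4165234  -156.51539817  404.62027844]
77 [ 496.8 -234.4] [ 62.8 126.2] 3.5 51.9
[[ 563.6 -272.8   36.3]
 [ 571.2 -229.1   43. ]
 [ 580.3 -191.4   45.4]]
t 3.4 turn 0.2 shift [ -4.5  -3.5 238.6]
```

View pics/w1.png

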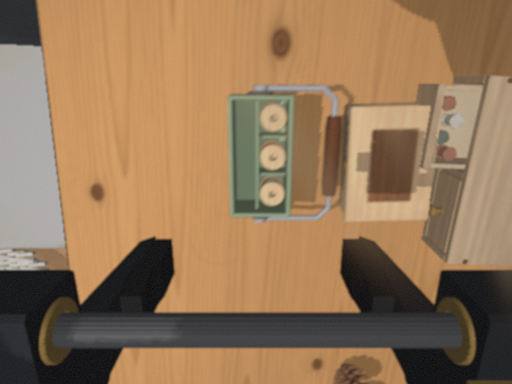

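jog_arm:
  targets: "0 0 0 0 0.5 40 0.09;0 0 0 -1 0.5 40 0.09;0 0 0 0 0 40 0.09;0 0 0 0 0 40 0.09;0 0 0 0 0 30 0.09;0 0 0 0 0 20 0.09;0 0 0 0 0 15 0.09;0 0 0 0 0 15 0.09;0 0 0 0 0 0 0.09"

```text
clock: 4.53
ee_pos: [493.8, -237.1, 18.0]
tcp_rot: [[-0.062, 0.998, -0.001], [0.998, 0.062, 0.001], [0.001, -0.001, -1.0]]
force: [0.3, 0.2, -0.0]
opening: 0.908
grasp_force: 0.0
```

jog_arm:
  targets: "0 0 0 0 0 0 0.3;0 0 0 0 0 0 0.5;0 0 0 0 0 0 0.5;0 0 0 0 0 0 0.5;0 0 0 0 0 0 0.5"
  squeeze: 30

```text
clock: 5.15
ee_pos: [494.6, -237.5, 19.4]
tcp_rot: [[-0.062, 0.998, 0.002], [0.998, 0.062, -0.001], [-0.001, 0.001, -1.0]]
force: [2.1, 0.7, 5.7]
opening: 0.747
grasp_force: 30.0
```

jog_arm:
  targets: "0 0 0 0 0 -10 0.5;0 0 0 0 0 -15 0.5;0 0 0 0 0 -20 0.5;0 0 0 0 0 -25 0.5;0 0 4.5 0 0 0 0.5;0 0 4.5 0 0 0 0.5;0 0 4.5 0 0 0 0.5;0 0 4.5 0 0 0 0.5"

```text
clock: 6.15
ee_pos: [493.6, -237.0, 89.1]
tcp_rot: [[0.252, 0.968, -0.001], [0.968, -0.252, 0.001], [0.0, -0.001, -1.0]]
force: [0.1, 0.1, -6.4]
opening: 0.745
grasp_force: 30.0
```

jog_arm:
  targets: "0 0 0 10 -6 0 0.5;0 0 0 20 -13 0 0.5;0 0 0 22 -14 0 0.5;0 0 0 22 -14 0 0.5;0 0 0 22 -14 0 0.5;0 0 0 22 -14 0 0.5;0 0 0 20 -13 0 0.5;0 0 0 10 -6 0 0.5;0 0 0 0 0 0 0.5"

```text
clock: 7.28
ee_pos: [439.8, -70.0, 89.0]
tcp_rot: [[0.248, 0.969, 0.0], [0.969, -0.248, -0.0], [-0.0, 0.0, -1.0]]
force: [0.1, -1.3, -6.3]
opening: 0.746
grasp_force: 30.0
```

jog_arm:
  targets: "0 0 0 0 0 20 0.5;0 0 0 0 0 20 0.5;0 0 0 0 0 16 0.5;0 0 0 0 0 8 0.5;0 0 0 0 0 4 0.5;0 0 0 0 0 2 0.5;0 0 0 0 0 1 0.5;0 0 0 0 0 0 0.5"

```text
clock: 8.28
ee_pos: [440.3, -70.8, 19.4]
tcp_rot: [[0.249, 0.968, 0.002], [0.968, -0.249, -0.001], [-0.001, 0.002, -1.0]]
force: [-5.0, 0.4, 13.4]
opening: 0.743
grasp_force: 30.0
```

jog_arm:
  targets: "0 0 0 0 0 0 0.2;0 0 0 0 0 0 0.1;0 0 0 0 0 0 0.1;0 0 0 0 0 0 0.1"

```text
clock: 8.78
ee_pos: [440.1, -70.5, 17.8]
tcp_rot: [[0.25, 0.968, 0.0], [0.968, -0.25, -0.0], [-0.0, 0.0, -1.0]]
force: [-0.4, 0.3, -0.2]
opening: 0.896
grasp_force: 0.0
```

jog_arm:
  targets: "0 0 0 0 0 -15 0.1;0 0 0 0 0 -30 0.1;0 0 0 0 0 -50 0.1;0 0 0 0 0 -55 0.1;0 0 0 0 0 -50 0.1;0 0 0 0 0 -30 0.4;0 0 0 0 0 0 0.5"

```text
clock: 9.65
ee_pos: [440.6, -70.7, 249.4]
tcp_rot: [[0.25, 0.968, 0.004], [0.968, -0.25, -0.002], [-0.001, 0.004, -1.0]]
force: [-1.1, 0.0, -0.2]
opening: 0.697
grasp_force: 0.0
```

Run:
```python
from h import *
s=env.read_state();print(s["ee_pos"],s["force"])
for n in ["wrist","scene","side"]:
    c=imaging.capture(n);save(c,n+"2");print(n);caddy(c,44,58,(380,500,-160,20))
    for d in models.find_in("caddy_grip",c)[:2]: print(w(c,d["at"]).round(1),round(d["confidence"],2))
    P=cloud(c)
    m=(abs((P[...,0]-440)*.968-.25*(P[...,1]+70)-78)<14)&(P[...,2]>25)&(P[...,2]<60)&(abs((P[...,0]-440)*.25+.968*(P[...,1]+70))<40)
    q=P[m]; q=q[q[:,2]>np.percentile(q[:,2],60)] if len(q) else q
    print(len(q),q.mean(0).round(1))
```

```text
[440.55542075 -70.70790834 249.357257  ] [-1.05640005  0.02730591 -0.23807534]
wrist
82 [440.6 -68.1] [126.6  64.3] 75.6 51.7
[513.7 -88.1  47.9] 0.65
489 [515.5 -88.4  44.3]
scene
161 [440.2 -64.5] [122.5  65.8] 76.0 50.2
[512.  -84.5  39.4] 0.63
[ 628.1 -213.6   50.8] 0.49
86 [515.3 -86.4  43.1]
side
195 [440.3 -70.1] [130.4  62.6] 75.6 50.6
[512.9 -97.4  43.8] 0.56
59 [513.6 -92.8  44.5]
```

jog_arm:
  targets: "0 0 0 0 26 30 0.58;0 0 0 0 26 40 0.58;0 0 0 0 25.5 40 0.58;0 0 0 0 0 40 0.58;0 0 0 0 0 30 0.58;0 0 0 0 0 20 0.58;0 0 0 0 0 15 0.58;0 0 0 0 0 15 0.58;0 0 0 0 0 0 0.58"

```text
clock: 11.08
ee_pos: [514.7, -89.7, 16.9]
tcp_rot: [[0.25, 0.968, -0.002], [0.968, -0.25, 0.001], [0.0, -0.002, -1.0]]
force: [-1.0, -0.2, 0.4]
opening: 0.419
grasp_force: 0.0
```

jog_arm:
  targets: "0 0 0 0 0 0 0.7;0 0 0 0 0 0 1;0 0 0 0 0 0 1;0 0 0 0 0 0 1;0 0 0 0 0 0 1"
  squeeze: 30

```text
clock: 11.7
ee_pos: [515.5, -90.0, 18.0]
tcp_rot: [[0.25, 0.968, 0.001], [0.968, -0.25, -0.0], [-0.0, 0.001, -1.0]]
force: [2.4, -0.2, 1.4]
opening: 0.198
grasp_force: 29.5
```

jog_arm:
  targets: "0 0 0 0 0.1 -7.8 1;0 0 0 0 -1.1 -7.7 1;0 0 0 0 -1.9 -7.5 1;0 0 0 0 -2.7 -7.3 1;0 0 0 0 -3.4 -7 1;0 0 0 0 0 0 1"

```text
clock: 12.45
ee_pos: [506.3, -87.6, 55.6]
tcp_rot: [[0.25, 0.968, 0.001], [0.968, -0.25, -0.0], [-0.0, 0.001, -1.0]]
force: [1.3, -0.5, -0.5]
opening: 0.194
grasp_force: 29.5
```

jog_arm:
  targets: "0 0 0 0 -4.1 -6.6 1;0 0 0 0 -4.7 -6.2 1;0 0 0 0 -5.3 -5.7 1;0 0 0 0 -5.9 -5.1 1;0 0 0 0 -6.3 -4.5 1;0 0 0 0 0 0 1"

```text
clock: 13.2
ee_pos: [480.9, -81.0, 84.0]
tcp_rot: [[0.25, 0.968, 0.002], [0.968, -0.25, -0.001], [-0.0, 0.002, -1.0]]
force: [3.0, 0.1, 5.0]
opening: 0.196
grasp_force: 29.2
```

```bash
cat >> h.py <<'E'
def feel(n=1):
    s=env.read_state();h=np.array([.968,-.25,0]);d=s["ee_pos"]-np.array([515.5,-90,18]);a=78+d@h;b=d[2]
    th=np.arctan2(b,a);f=s["force"];fh=f@h
    print("t",round(s["clock"],2),"th",th.round(3),"r",np.hypot(a,b).round(2),"Ftan(resist)",(fh*np.sin(th)-f[2]*np.cos(th)).round(2),"Frad(out)",(fh*np.cos(th)+f[2]*np.sin(th)).round(2),"F",f.round(1))
E
python3 -c "
from h import *
feel()"
```

```text
t 13.2 th 1.001 r 78.35 Ftan(resist) -0.26 Frad(out) 5.78 F [3.  0.1 5. ]
```

jog_arm:
  targets: "0 0 0 0 -3.6 -1.7 1;0 0 0 0 -3.4 -1.7 1;0 0 0 0 0 0 1"

```text
clock: 13.58
ee_pos: [474.8, -79.5, 87.6]
tcp_rot: [[0.25, 0.968, 0.003], [0.968, -0.25, -0.001], [-0.0, 0.003, -1.0]]
force: [5.2, 0.7, 8.1]
opening: 0.191
grasp_force: 29.1
```

```bash
python3 -c "
from h import *
feel()"
```

```text
t 13.57 th 1.093 r 78.37 Ftan(resist) 0.54 Frad(out) 9.42 F [5.2 0.7 8.1]
```

jog_arm:
  targets: "0 0 0 0 -2.9 -1.2 1;0 0 0 0 0 0 1"

```text
clock: 13.82
ee_pos: [472.3, -78.8, 88.9]
tcp_rot: [[0.25, 0.968, 0.004], [0.968, -0.25, -0.001], [-0.0, 0.004, -1.0]]
force: [5.0, 0.6, 8.3]
opening: 0.193
grasp_force: 29.0
```

jog_arm:
  targets: "0 0 0 0 -2.9 -1.2 1;0 0 0 0 0 0 1"

```text
clock: 14.08
ee_pos: [469.6, -78.1, 90.2]
tcp_rot: [[0.25, 0.968, 0.004], [0.968, -0.25, -0.001], [-0.0, 0.004, -1.0]]
force: [5.9, 0.6, 10.1]
opening: 0.192
grasp_force: 29.0
```

```bash
python3 -c "
from h import *
feel()"
```

```text
t 14.07 th 1.17 r 78.43 Ftan(resist) 1.16 Frad(out) 11.41 F [ 5.9  0.6 10.1]
```

jog_arm:
  targets: "0 0 0 0 -2.9 -1.1 1;0 0 0 0 0 0 1"

```text
clock: 14.32
ee_pos: [466.8, -77.3, 91.4]
tcp_rot: [[0.25, 0.968, 0.004], [0.968, -0.25, -0.001], [-0.0, 0.004, -1.0]]
force: [6.1, 1.4, 11.6]
opening: 0.189
grasp_force: 28.9
```

```bash
python3 -c "
from h import *
feel()"
```

```text
t 14.32 th 1.21 r 78.41 Ftan(resist) 1.11 Frad(out) 12.87 F [ 6.1  1.4 11.6]
```

jog_arm:
  targets: "0 0 0 0 -2.9 -1 1;0 0 0 0 0 0 1"

```text
clock: 14.58
ee_pos: [463.9, -76.6, 92.4]
tcp_rot: [[0.25, 0.968, 0.004], [0.968, -0.25, -0.001], [-0.0, 0.004, -1.0]]
force: [5.5, 1.7, 12.4]
opening: 0.194
grasp_force: 28.8
```

```bash
python3 -c "
from h import *
feel()"
```

```text
t 14.57 th 1.25 r 78.42 Ftan(resist) 0.77 Frad(out) 13.3 F [ 5.5  1.7 12.4]
```

jog_arm:
  targets: "0 0 0 0 -3 -0.9 1;0 0 0 0 0 0 1"

```text
clock: 14.82
ee_pos: [460.9, -75.8, 93.4]
tcp_rot: [[0.25, 0.968, 0.004], [0.968, -0.25, -0.001], [-0.0, 0.004, -1.0]]
force: [4.3, 1.2, 15.1]
opening: 0.194
grasp_force: 28.7
```

```bash
python3 -c "
from h import *
feel()"
```

```text
t 14.82 th 1.292 r 78.43 Ftan(resist) -0.43 Frad(out) 15.55 F [ 4.3  1.2 15.1]
```

jog_arm:
  targets: "0 0 0 0 -2.3 -0.6 1;0 0 0 0 0 0 1"

```text
clock: 15.08
ee_pos: [458.5, -75.2, 94.0]
tcp_rot: [[0.25, 0.968, 0.004], [0.968, -0.25, -0.001], [-0.0, 0.004, -1.0]]
force: [3.3, 2.6, 15.0]
opening: 0.195
grasp_force: 28.7
```

```bash
python3 -c "
from h import *
feel()"
```

```text
t 15.07 th 1.324 r 78.4 Ftan(resist) -1.18 Frad(out) 15.19 F [ 3.3  2.6 15. ]
```

jog_arm:
  targets: "0 0 0 0 -1.5 -0.4 1;0 0 0 0 0 0 1"

```text
clock: 15.32
ee_pos: [457.0, -74.9, 94.4]
tcp_rot: [[0.25, 0.968, 0.003], [0.968, -0.25, -0.001], [-0.0, 0.003, -1.0]]
force: [2.1, 0.7, 16.3]
opening: 0.19
grasp_force: 28.7
```

```bash
python3 -c "
from h import *
feel()"
```

```text
t 15.32 th 1.345 r 78.39 Ftan(resist) -1.88 Frad(out) 16.29 F [ 2.1  0.7 16.3]
```

jog_arm:
  targets: "0 0 0 0 -1.5 -0.4 1;0 0 0 0 0 0 1"

```text
clock: 15.58
ee_pos: [455.4, -74.5, 94.8]
tcp_rot: [[0.25, 0.968, 0.003], [0.968, -0.25, -0.001], [-0.0, 0.003, -1.0]]
force: [2.7, 0.3, 15.8]
opening: 0.191
grasp_force: 28.7
```

```bash
python3 -c "
from h import *
feel()"
```

```text
t 15.57 th 1.366 r 78.41 Ftan(resist) -0.76 Frad(out) 15.99 F [ 2.7  0.3 15.8]
```

jog_arm:
  targets: "0 0 0 0 -1.5 -0.3 1;0 0 0 0 0 0 1"

```text
clock: 15.82
ee_pos: [454.0, -74.1, 95.1]
tcp_rot: [[0.25, 0.968, 0.003], [0.968, -0.25, -0.001], [-0.0, 0.003, -1.0]]
force: [2.7, 1.5, 15.6]
opening: 0.192
grasp_force: 28.7
```

```bash
python3 -c "
from h import *
feel()"
```

```text
t 15.82 th 1.385 r 78.41 Ftan(resist) -0.67 Frad(out) 15.73 F [ 2.7  1.5 15.6]
```

jog_arm:
  targets: "0 0 0 0 -1.5 -0.3 1;0 0 0 0 0 0 1"

```text
clock: 16.08
ee_pos: [452.6, -73.7, 95.3]
tcp_rot: [[0.25, 0.968, 0.003], [0.968, -0.25, -0.001], [-0.0, 0.003, -1.0]]
force: [3.3, 1.0, 14.4]
opening: 0.195
grasp_force: 28.7
```

```bash
python3 -c "
from h import *
feel()"
```

```text
t 16.07 th 1.403 r 78.43 Ftan(resist) 0.54 Frad(out) 14.65 F [ 3.3  1.  14.4]
```

jog_arm:
  targets: "0 0 0 0 -1.5 -0.2 1;0 0 0 0 0 0 1"

```text
clock: 16.32
ee_pos: [451.2, -73.4, 95.6]
tcp_rot: [[0.25, 0.968, 0.003], [0.968, -0.25, -0.001], [-0.0, 0.004, -1.0]]
force: [2.7, -0.1, 15.4]
opening: 0.194
grasp_force: 28.7
```

```bash
python3 -c "
from h import *
feel()"
```

```text
t 16.32 th 1.422 r 78.44 Ftan(resist) 0.36 Frad(out) 15.59 F [ 2.7 -0.1 15.4]
```

jog_arm:
  targets: "0 0 0 0 -1.5 -0.2 1;0 0 0 0 0 0 1"

```text
clock: 16.58
ee_pos: [449.9, -73.0, 95.8]
tcp_rot: [[0.25, 0.968, 0.004], [0.968, -0.25, -0.001], [-0.0, 0.004, -1.0]]
force: [3.7, 0.6, 14.7]
opening: 0.19
grasp_force: 28.7
```

```bash
python3 -c "
from h import *
feel()"
```

```text
t 16.57 th 1.439 r 78.45 Ftan(resist) 1.42 Frad(out) 15.05 F [ 3.7  0.6 14.7]
```

jog_arm:
  targets: "0 0 0 0 -1.5 -0.2 1;0 0 0 0 0 0 1"

```text
clock: 16.82
ee_pos: [448.6, -72.7, 95.9]
tcp_rot: [[0.25, 0.968, 0.004], [0.968, -0.25, -0.001], [-0.0, 0.004, -1.0]]
force: [4.6, 0.8, 13.8]
opening: 0.196
grasp_force: 28.7
```

```bash
python3 -c "
from h import *
feel()"
```

```text
t 16.82 th 1.457 r 78.46 Ftan(resist) 2.61 Frad(out) 14.16 F [ 4.6  0.8 13.8]
```

jog_arm:
  targets: "0 0 0 0 -1.5 -0.1 1;0 0 0 0 0 0 1"

```text
clock: 17.08
ee_pos: [447.5, -72.4, 96.1]
tcp_rot: [[0.25, 0.968, 0.005], [0.968, -0.25, -0.001], [-0.0, 0.005, -1.0]]
force: [7.2, 1.2, 14.4]
opening: 0.194
grasp_force: 28.8
```

```bash
python3 -c "
from h import *
feel()"
```

```text
t 17.07 th 1.471 r 78.53 Ftan(resist) 5.22 Frad(out) 14.99 F [ 7.2  1.2 14.4]
```

Run:
```python
from h import *
feel()
c=imaging.capture("side");caddy(c,40,62,(380,500,-160,20))
a=cv2.resize(c["image"][130:290,190:350],(600,600),interpolation=cv2.INTER_CUBIC)
cv2.imwrite("pics/s3.png",a[...,::-1])
c=imaging.capture("scene");caddy(c,40,62,(380,500,-160,20));feel()
```

```text
t 17.07 th 1.471 r 78.53 Ftan(resist) 5.22 Frad(out) 14.99 F [ 7.2  1.2 14.4]
195 [439.4 -69.6] [131.6  62.1] 76.2 48.9
180 [441.  -56.1] [108.9  66. ] 76.5 49.0
t 17.18 th 1.471 r 78.52 Ftan(resist) 4.05 Frad(out) 14.16 F [ 6.   1.4 13.7]
```

View pics/s3.png

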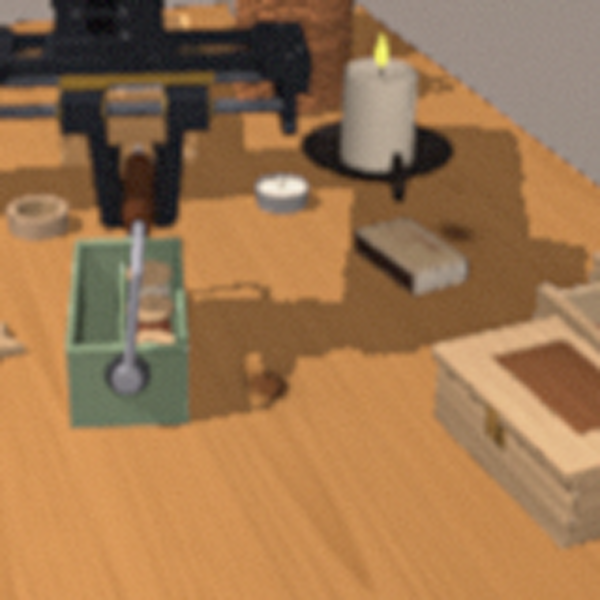

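jog_arm:
  targets: "0 0 0 0 -0.8 0.1 1;0 0 0 0 0 0 1"

```text
clock: 17.42
ee_pos: [447.1, -72.3, 96.2]
tcp_rot: [[0.25, 0.968, 0.006], [0.968, -0.25, -0.002], [-0.0, 0.006, -1.0]]
force: [6.1, 1.2, 14.7]
opening: 0.195
grasp_force: 28.7
```

```bash
python3 -c "
from h import *
feel()"
```

```text
t 17.43 th 1.477 r 78.5 Ftan(resist) 4.25 Frad(out) 15.2 F [ 6.1  1.2 14.7]
```

jog_arm:
  targets: "0 0 0 0 -1 0.2 1;0 0 0 0 0 0 1"

```text
clock: 17.68
ee_pos: [446.5, -72.1, 96.2]
tcp_rot: [[0.25, 0.968, 0.007], [0.968, -0.25, -0.002], [-0.0, 0.007, -1.0]]
force: [8.1, 1.8, 15.3]
opening: 0.187
grasp_force: 28.6
```

```bash
python3 -c "
from h import *
feel()"
```

```text
t 17.68 th 1.485 r 78.51 Ftan(resist) 6.01 Frad(out) 15.84 F [ 8.1  1.8 15.3]
```

jog_arm:
  targets: "0 0 0 0 -0.7 0.1 1;0 0 0 0 0 0 1"

```text
clock: 17.92
ee_pos: [446.0, -72.0, 96.2]
tcp_rot: [[0.25, 0.968, 0.007], [0.968, -0.25, -0.002], [-0.0, 0.008, -1.0]]
force: [8.2, 1.6, 16.4]
opening: 0.187
grasp_force: 28.6
```

```bash
python3 -c "
from h import *
feel()"
```

```text
t 17.93 th 1.491 r 78.49 Ftan(resist) 6.21 Frad(out) 16.95 F [ 8.2  1.6 16.4]
```

jog_arm:
  targets: "0 0 0 0 1.5 -0.5 1;0 0 0 0 0 0 0.55;0 0 0 0 0 0 0.55;0 0 0 0 0 0 0.55;0 0 0 0 0 0 0.55"

```text
clock: 18.55
ee_pos: [444.6, -71.6, 94.5]
tcp_rot: [[0.25, 0.968, -0.001], [0.968, -0.25, 0.001], [0.0, -0.001, -1.0]]
force: [-0.1, -0.6, -0.2]
opening: 0.454
grasp_force: 0.0
```

jog_arm:
  targets: "0 0 0 0 0 -10 0.55;0 0 0 0 0 -30 0.55;0 0 0 0 0 -40 0.55;0 0 0 0 0 -40 0.55;0 0 0 0 0 0 0.55"

```text
clock: 19.18
ee_pos: [446.0, -72.1, 217.7]
tcp_rot: [[0.25, 0.968, 0.006], [0.968, -0.25, -0.003], [-0.001, 0.006, -1.0]]
force: [-0.3, -0.5, 0.1]
opening: 0.453
grasp_force: 0.0
```

Run:
```python
from h import *
h=np.array([.968,-.25,0])
for n in ["wrist","side"]:
    c=imaging.capture(n)
    for d in models.find_in("caddy_grip",c)[:2]: print(n,w(c,d["at"]).round(1),round(d["confidence"],2))
    P=cloud(c);m=(P[...,2]>95)&(P[...,2]<135)&(abs(P[...,0]-444)<25)&(abs(P[...,1]+72)<60)
    q=P[m];
    if len(q): print(len(q),q.mean(0).round(1),"h range",np.percentile((q-[440.1,-70.5,0])@h,[2,50,98]).round(1),np.percentile(q[:,2],[5,50,98]).round(1))
```

```text
wrist [450.1 -72.1 122.3] 0.68
2843 [452.7 -68.6 119.1] h range [ 3.5 11.6 19.9] [114.6 119.8 122.4]
side [448.5 -85.3 121.1] 0.74
side [ 432.  -122.4   40.1] 0.42
179 [448.2 -84.8 118.8] h range [ 3.9 11.9 19. ] [111.7 119.9 122.5]
```

jog_arm:
  targets: "0 0 0 0 5 10 0.5;0 0 0 0 0 35 0.5;0 0 0 0 0 35 0.5;0 0 0 0 0 25 0.5;0 0 0 0 0 13 0.5;0 0 0 0 0 6 0.5;0 0 0 0 0 0 0.5;0 0 0 0 0 0 0.5"

```text
clock: 20.38
ee_pos: [450.3, -73.2, 91.4]
tcp_rot: [[0.25, 0.968, 0.001], [0.968, -0.25, -0.001], [-0.0, 0.001, -1.0]]
force: [-0.3, -0.1, 0.3]
opening: 0.501
grasp_force: 0.0
```

jog_arm:
  targets: "0 0 0 0 0.7 -2 0.5;0 0 0 0 0 0 0.7;0 0 0 0 0 0 0.78;0 0 0 0 0 0 1;0 0 0 0 0 0 1;0 0 0 0 0 0 1"
  squeeze: 40

```text
clock: 21.12
ee_pos: [450.8, -73.3, 92.8]
tcp_rot: [[0.25, 0.968, 0.0], [0.968, -0.25, -0.0], [-0.0, 0.0, -1.0]]
force: [1.6, 1.1, 0.9]
opening: 0.18
grasp_force: 39.3
```

```bash
python3 -c "
from h import *
feel()"
```

```text
t 21.12 th 1.422 r 75.65 Ftan(resist) 1.15 Frad(out) 1.12 F [1.6 1.1 0.9]
```

jog_arm:
  targets: "0 0 0 0 0 -12 1;0 0 0 0 0 -20 1;0 0 0 0 0 -25 1;0 0 0 0 0 -25 1;0 0 0 0 0 -13 1;0 0 0 0 0 0 1;0 0 0 0 0 0 1"

```text
clock: 22.0
ee_pos: [450.1, -73.0, 186.8]
tcp_rot: [[0.25, 0.968, -0.002], [0.968, -0.25, 0.001], [0.0, -0.002, -1.0]]
force: [0.2, 0.4, -7.4]
opening: 0.185
grasp_force: 40.0
```

Run:
```python
from h import *
s=env.read_state();print(s["ee_pos"].round(1),s["force"].round(1))
c=imaging.capture("side");caddy(c,120,160,(370,520,-170,30))
a=cv2.resize(c["image"][90:290,150:350],(500,500),interpolation=cv2.INTER_CUBIC);cv2.imwrite("pics/s4.png",a[...,::-1])
c=imaging.capture("scene")
P=cloud(c);np.save("sc.npy",P)
# cubby: near rim & walls from several heights
for lo,hi in((54,58),(57,63),(60,66)):
    m=(P[...,2]>lo)&(P[...,2]<hi)&(P[...,0]>430)&(P[...,0]<640)&(P[...,1]>190)&(P[...,1]<430)
    q=P[m][:,:2]; R=np.array([[.968,-.25],[.25,.968]]);e=(q-[534,311])@R.T
    e=e[(abs(e[:,0])<62)&(abs(e[:,1])<110)]
    print(len(e),np.percentile(e,[1,99],axis=0).round(1), np.histogram(e[:,0],range(-62,66,4))[0],np.histogram(e[:,1],range(-110,114,4))[0])
```

```text
[450.1 -73.  186.8] [ 0.2  0.4 -7.4]
449 [438.2 -69.4] [132.2  63.2] 74.9 136.4
313 [[-52.5 -93.8]
 [ 56.   97.1]] [ 0  0 78 38 17  4  4  4  1  2  2  0  4  2  4  8  4  3  2  3  4  1  2  2
  4  2  1 69 37 11  0] [ 0  0  0  3 11 28  4  4  4  9  3  5  6  8  5  7  3  7  4  5  3  2  5  4
  3  6  5  3  8  5  9  1  8  6  5  6  6  3  6  4  3  9  7  7  7  3  4  5
  3  9 26 16  0  0  0]
730 [[-52.  -93.8]
 [ 54.3  97. ]] [  0   0  98 166  33  12   9   9  14  12   8   8   8  10  10  10   7   8
   8  10   8  11   9  11   6  11   6  92 119  17   0] [ 0  0  0  6 72 31  7  9  9 10  5 13 10 10  9 11  8 12 12  7  5  7  7 14
 10 14 12 12 10 11 10 13 10 13 13 13 12 11 11 12 11 11 10 13 12 14 13 13
 11 14 76 71  0  0  0]
230 [[-51.5 -92.6]
 [ 53.4  96.2]] [ 0  0 32 57  2  3  3  2  3  5  2  4  1  4  1  5  1  1  1  6  2  4  1  3
  2  3  1 33 48  0  0] [ 0  0  0  0 20 10  1  1  0  5  1  6  3  0  7  2  4  3  3  2  1  3  7  3
  2  2  3  2  4  7  4  6  5  5  4  1  4  4  4  5  4  2  2  5  5  6  7  4
  4  3 19 25  0  0  0]
```

View pics/s4.png

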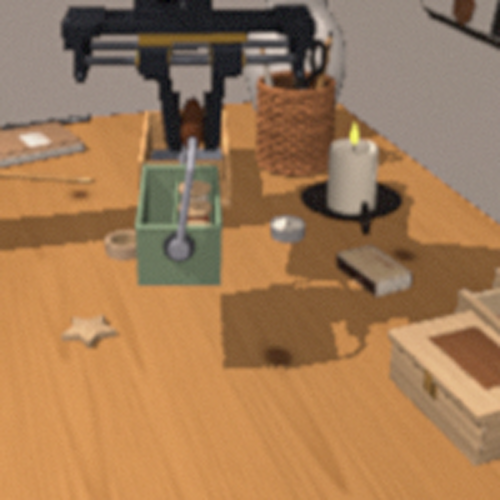

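Run:
```python
from h import *
P=np.load("sc.npy")
for x in range(560,760,20):
    print(x,[ (lambda q:int(np.percentile(q,98)) if len(q)>2 else -1)(P[...,2][(abs(P[...,0]-x)<10)&(abs(P[...,1]-y)<10)]) for y in range(220,400,20)])
to(547,309.3,186.8,-14.5)
```

```text
560 [60, 60, 59, 9, 9, 9, 9, 8, 10]
580 [-1, 59, 60, 60, 60, 61, 53, 8, 9]
600 [4, -1, -1, -1, -1, 61, 61, 60, 61]
620 [2, 2, 2, 0, 1, -1, -1, -1, 58]
640 [2, 3, 2, 113, 113, 115, 150, 325, 324]
660 [12, 2, 79, 145, -1, -1, 116, 169, 325]
680 [12, 2, 112, 134, -1, 175, 172, 369, 366]
700 [13, 1, 113, 167, 169, 175, 173, 114, 358]
720 [12, 3, -1, 164, 144, 331, 342, 318, 382]
740 [12, 1, -1, -1, 358, 356, 343, 318, 376]
t 22.1 turn 0.0 shift [394.4  -2.    0. ]
```

jog_arm:
  targets: "0 0 0 6 -0.5 0 1;0 0 0 12 -0.5 0 1;0 0 0 18 -0.5 0 1;0 0 0 24 -0.5 0 1;0 0 0 28 -0.5 0 1;0 0 0 30 -0.5 0 1;0 0 0 30 -0.5 0 1;0 0 0 30 -0.5 0 1;0 0 0 30 -0.5 0 1;0 0 0 30 -0.5 0 1"

```text
clock: 23.35
ee_pos: [505.1, 160.4, 187.5]
tcp_rot: [[0.249, 0.968, -0.0], [0.968, -0.249, 0.0], [-0.0, -0.001, -1.0]]
force: [0.7, 0.5, -6.9]
opening: 0.183
grasp_force: 40.0
```

jog_arm:
  targets: "0 0 0 30 0 0 1;0 0 0 30 0 0 1;0 0 0 28 0 0 1;0 0 0 24 0 0 1;0 0 0 20 0 0 1;0 0 0 14 0 0 1;0 0 0 8 0 0 1;0 0 0 2 0 0 1;0 0 0 0 0 0 1;0 0 0 0 0 0 1"

```text
clock: 24.6
ee_pos: [544.2, 309.1, 187.8]
tcp_rot: [[0.25, 0.968, -0.0], [0.968, -0.25, -0.0], [-0.0, 0.0, -1.0]]
force: [0.5, -0.7, -6.7]
opening: 0.183
grasp_force: 40.0
```

Run:
```python
from h import *
s=env.read_state();print(s["ee_pos"].round(1),s["force"].round(1),s["moment"].round(2),s["grasp_force"])
def cub(c):
    P=cloud(c);m=(P[...,2]>56)&(P[...,2]<64)&(c["z_map"]>0)
    R=np.array([[.968,-.25],[.25,.968]]);e=(P[m][:,:2]-[534,311])@R.T
    e=e[(abs(e[:,0])<62)&(abs(e[:,1])<110)];
    if len(e)>5: print("cubby",len(e),np.percentile(e,[1,99],axis=0).round(1))
for n in ["scene","side","wrist"]:
    c=imaging.capture(n);save(c,n+"5");print(n);cub(c)
    try: caddy(c,120,160,(440,640,200,420))
    except Exception as e: print(e)
to(544,309.5,186.8,-14.5)
```

```text
[544.2 309.1 187.8] [ 0.5 -0.7 -6.7] [-0.05 -0.03  0.02] 39.96478982269764
scene
cubby 605 [[-52.1 -93.8]
 [ 53.4  97.1]]
448 [532.  315.5] [128.3  67.2] 75.2 139.3
side
cubby 163 [[-52.3 -97.5]
 [ 52.7  96.5]]
180 [530.6 312.4] [135.7  59.8] 74.9 135.6
wrist
cubby 2889 [[-50.8 -52.3]
 [ 53.9  95.3]]
5 [519.6 334.5] [57.5 29.8] 75.3 147.3
t 24.75 turn 0.0 shift [ 0.2 -0.3  1. ]
```

View pics/scene5.png

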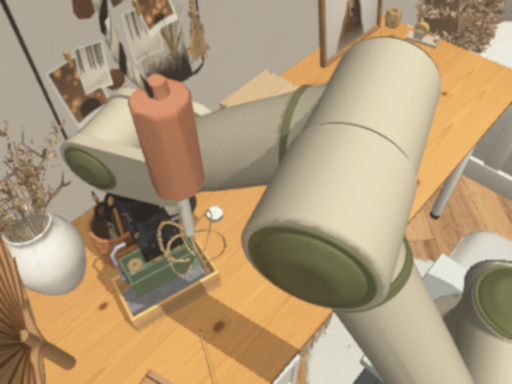

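Run:
```python
from h import *
h=np.array([.968,-.25,0])
for n in ["side","scene"]:
    c=imaging.capture(n);P=cloud(c);hsv=cv2.cvtColor(c["image"],cv2.COLOR_RGB2HSV)
    m=(hsv[...,0]>40)&(hsv[...,0]<95)&(hsv[...,1]>50)&(c["z_map"]>0)&(P[...,2]>125)&(P[...,2]<160)
    q=P[m];u=(q-[544.2,309.1,0])@h
    for lo in range(-50,30,6):
        k=(u>=lo)&(u<lo+6)
        if k.sum()>4: print(n,lo,k.sum(),np.percentile(q[k,2],[50,90,97]).round(1))
```

```text
side -44 22 [136.1 146.7 147.3]
side -38 26 [136.2 144.8 148.2]
side -32 22 [137.8 144.7 146.6]
side -26 15 [137.4 145.7 147.2]
side -20 12 [135.1 145.5 146.7]
side -2 12 [138.1 141.6 142.3]
side 4 14 [134.3 141.9 143.1]
side 10 22 [140.6 146.1 146.6]
scene -50 113 [142.7 147.9 149.1]
scene -44 66 [147.  148.8 149.5]
scene -38 6 [147.3 148.9 149.2]
scene -32 8 [146.6 148.7 148.7]
scene -26 9 [147.8 148.5 148.6]
scene -20 99 [130.8 133.8 146.8]
scene -14 9 [146.1 147.2 147.3]
scene -8 7 [146.2 146.9 147.4]
scene 10 13 [140.4 146.6 147.2]
scene 16 56 [142.8 145.9 146.3]
```

jog_arm:
  targets: "0 0 0 0 0 15 1;0 0 0 0 0 20 1;0 0 0 0 0 20 1;0 0 0 0 0 15 1;0 0 0 0 0 8 1;0 0 0 0 0 3 1;0 0 0 0 0 0 1;0 0 0 0 0 0 1"

```text
clock: 25.85
ee_pos: [544.4, 309.6, 107.4]
tcp_rot: [[0.25, 0.968, 0.001], [0.968, -0.25, 0.0], [0.001, 0.001, -1.0]]
force: [0.3, -0.3, -6.4]
opening: 0.182
grasp_force: 40.0
```

jog_arm:
  targets: "0 0 0 0 0 4 1;0 0 0 0 0 2 1;0 0 0 0 0 0 1"

```text
clock: 26.22
ee_pos: [544.1, 309.5, 100.5]
tcp_rot: [[0.25, 0.968, -0.0], [0.968, -0.25, -0.0], [-0.0, -0.0, -1.0]]
force: [-1.1, -0.7, -5.7]
opening: 0.178
grasp_force: 40.0
```

jog_arm:
  targets: "0 0 0 0 0 0.8 1;0 0 0 0 0 0 1"

```text
clock: 26.48
ee_pos: [544.2, 309.5, 100.0]
tcp_rot: [[0.25, 0.968, -0.0], [0.968, -0.25, -0.0], [-0.0, -0.0, -1.0]]
force: [-1.5, -0.6, -7.3]
opening: 0.184
grasp_force: 40.0
```

jog_arm:
  targets: "0 0 0 0 0 0.8 1;0 0 0 0 0 0 1"

```text
clock: 26.72
ee_pos: [544.2, 309.6, 99.3]
tcp_rot: [[0.25, 0.968, 0.0], [0.968, -0.25, 0.0], [0.0, 0.0, -1.0]]
force: [0.8, 0.3, -4.9]
opening: 0.183
grasp_force: 39.8
```

jog_arm:
  targets: "0 0 0 0 -1.5 0.6 1;0 0 0 0 0 0 1"

```text
clock: 26.98
ee_pos: [542.7, 310.0, 98.8]
tcp_rot: [[0.25, 0.968, 0.0], [0.968, -0.25, 0.0], [0.0, 0.0, -1.0]]
force: [-0.5, 0.7, -3.5]
opening: 0.187
grasp_force: 39.7
```

jog_arm:
  targets: "0 0 0 0 -1.5 0.5 1;0 0 0 0 0 0 1"

```text
clock: 27.22
ee_pos: [541.7, 310.3, 98.9]
tcp_rot: [[0.25, 0.968, 0.002], [0.968, -0.25, 0.0], [0.001, 0.002, -1.0]]
force: [0.0, -0.3, 3.3]
opening: 0.18
grasp_force: 39.1
```

jog_arm:
  targets: "0 0 0 0 -1 0.5 1;0 0 0 0 0 0 1"

```text
clock: 27.48
ee_pos: [541.2, 310.5, 98.9]
tcp_rot: [[0.25, 0.968, 0.003], [0.968, -0.25, 0.0], [0.001, 0.003, -1.0]]
force: [1.8, -2.2, 5.8]
opening: 0.182
grasp_force: 38.8
```

jog_arm:
  targets: "0 0 0 0 0 -0.5 1;0 0 0 0 0 0 0.5;0 0 0 0 0 0 0.5;0 0 0 0 0 0 0.5;0 0 0 0 0 0 0.5"

```text
clock: 28.1
ee_pos: [540.2, 310.6, 97.8]
tcp_rot: [[0.25, 0.968, -0.0], [0.968, -0.25, -0.0], [-0.0, -0.0, -1.0]]
force: [-0.4, 0.0, -0.4]
opening: 0.5
grasp_force: 0.0
```

jog_arm:
  targets: "0 0 0 0 0 -10 0.5;0 0 0 0 0 -30 0.5;0 0 0 0 0 -40 0.5;0 0 0 0 0 -40 0.5;0 0 0 0 0 0 0.5;0 0 0 0 0 0 0.5"

```text
clock: 28.85
ee_pos: [540.0, 310.4, 217.6]
tcp_rot: [[0.25, 0.968, -0.001], [0.968, -0.25, -0.0], [-0.001, -0.001, -1.0]]
force: [-0.6, -0.0, -0.3]
opening: 0.5
grasp_force: 0.0
```

Run:
```python
from h import *
h=np.array([.968,-.25,0])
s=env.read_state();print(s["clock"],s["ee_pos"].round(1),s["force"].round(1))
for n in ["scene","side","wrist"]:
    c=imaging.capture(n);print(n)
    try: caddy(c,46,64,(450,620,220,400))
    except Exception as e: print(e)
    for d in models.find_in("caddy_grip",c)[:1]: print(w(c,d["at"]).round(1),round(d["confidence"],2))
save(c,"w6")
```

```text
28.85 [540.  310.4 217.6] [-0.6 -0.  -0.3]
scene
208 [530.2 316.1] [129.8  65.9] 75.8 57.0
[545.1 315.5 124.3] 0.81
side
67 [529.  314.6] [133.8  62.3] 76.4 53.7
[ 621.  -266.1   48.7] 0.4
wrist
5 [519.4 321.3] [ 57.5 118.9] 1.9 55.9
[540.2 311.5 128.3] 0.73
```

View pics/w6.png

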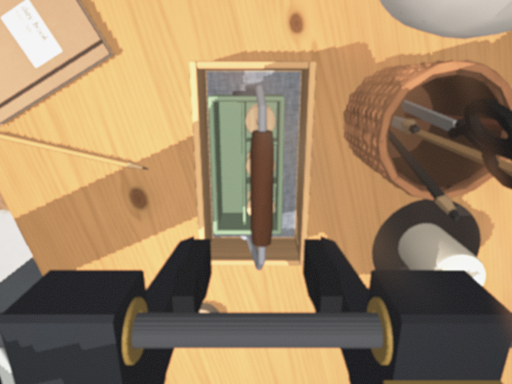

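```bash
python3 -c "
from station import env
print(env.sign_off())"
```

```text
the job is handed in; nothing more can be done
None
```

The caddy is standing in the cubby with its handle up, the spools still in it and the gripper clear. I handed the job in at about 29 s, and no verdict came back.

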